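# Find the sugar tin in the caddy by its weight

### The job

The wooden caddy on the worktop holds three look-alike closed tins of tea, coffee and sugar, and the sugar tin is by far the heaviest. Lift the loose cover off, lay it down right way up on the bare worktop clear of the caddy and let go of it, then find the sugar by hefting the tins, and finish while holding the sugar tin up in the gripper, upright and still, its bottom at least 15 cm above the worktop, with the other two tins standing fully down in wells of the caddy. Keep the tins upright, do not drop tins or cover, and leave the beaker, jam jar, teaspoon and sauce bottle where they are.

Things in the scene. Friction and masses are not known exactly. Their poses are not given: they have to be found in the camera images.
- caddy: Low base of the light wooden caddy, 104 (x) by 274 mm (y), fixed; origin at the centre of its underside, y along its length. Wall top at z = 46 mm; inside it a dark liner rises to 54 mm and locates the cover. Three round wells in a row along y, 78 mm apart, 66 mm wide (floor z = 8 mm, mouth z = 20 mm). Tins seated in them reach z = 108 mm. The worktop to its right (-y) is bare.
- cover: Loose deep cover, light wood, open below, 104 x 274 x 77 mm; origin at the centre of its lower rim, y along its length. Starts on the caddy's wall top (z = 46 mm), 2 mm play round the liner; raise 65 mm to clear the tins. About 0.35 kg. Dark handle bar on top, along y, 13 mm wide, 14 high, 100 long, its centre 103 mm above the origin, 26 mm above the cover's top.
- tin_a: Closed round tin, dark green enamel with a shut, flush steel lid (never comes off): 59 mm diameter, 100 mm tall, straight sides, 0.1 to 0.6 kg; origin at the centre of its underside, z up its axis. Looks like the other two; the sugar tin weighs at least 0.19 kg more than either. At first under the cover in a well; which tin stands in which well changes.
- tin_b: Closed round tin, dark green enamel with a shut, flush steel lid (never comes off): 59 mm diameter, 100 mm tall, straight sides, 0.1 to 0.6 kg; origin at the centre of its underside, z up its axis. Looks like the other two; the sugar tin weighs at least 0.19 kg more than either. At first under the cover in a well; which tin stands in which well changes.
- tin_c: Closed round tin, dark green enamel with a shut, flush steel lid (never comes off): 59 mm diameter, 100 mm tall, straight sides, 0.1 to 0.6 kg; origin at the centre of its underside, z up its axis. Looks like the other two; the sugar tin weighs at least 0.19 kg more than either. At first under the cover in a well; which tin stands in which well changes.
- well_1 (a point): Centre of the floor of the well at the caddy's +y end, 78 mm from the middle one.
- well_2 (a point): Centre of the floor of the caddy's middle well.
- well_3 (a point): Centre of the floor of the well at the caddy's -y end.
- beaker: Bystander: blue drinking beaker, 72 mm wide, 98 mm tall, behind the caddy; origin at the centre of its underside.
- jam: Bystander: jar of red jam with a white lid, 75 mm wide, 112 mm tall, behind the caddy; origin at the centre of its underside.
- spoon: Bystander: teaspoon with a red handle, 132 mm long, lying flat behind the caddy; origin at its middle, underside.
- sauce: Bystander: dark sauce bottle with a yellow cap, 58 mm wide, 208 mm tall, behind and to the right; origin at the centre of its underside.

How it is judged (in metres and radians):
On the way:
1. The cover lies on the worktop, right way up, clear of the caddy and let go, with all three tins still standing in the wells (height (world z) of cover below 0.006 m and angle between cover's own z axis and vertical below 0.06 rad and linear speed of cover below 0.03 m/s and contact force between cover and the fingers below 0.1 N and contact force between cover and caddy below 0.1 N and z of each of tin_a, tin_b, tin_c in the frame of caddy below 0.012 m and angle between each of tin_a, tin_b, tin_c's own z axis and vertical below 0.08 rad and x of tin_a in the frame of caddy between -0.007 and 0.007 m and horizontal distance between each of tin_a, tin_b, tin_c and caddy below 0.086 m and x of tin_b in the frame of caddy between -0.007 and 0.007 m and x of tin_c in the frame of caddy between -0.007 and 0.007 m), for 0.2 s.
At the end, for the whole second after the job is handed in: Sugar (heaviest) tin gripped, underside over 13.5 cm up, within 0.25 rad of upright, under 3 cm/s, nothing else bearing it; other two released, upright in wells (at most 4 mm off the floor), each weighing under 3.2 N there; cover flat on the worktop, right way up, released (((height (world z) of tin_a above 0.135 m and angle between tin_a's own z axis and vertical below 0.25 rad and linear speed of tin_a below 0.03 m/s and contact force between tin_a and the fingers above 1 N and contact force between tin_a and caddy below 0.05 N and contact force between tin_a and cover below 0.05 N and contact force between tin_a and tin_b below 0.05 N and contact force between tin_a and tin_c below 0.05 N and z of each of tin_b, tin_c in the frame of caddy below 0.012 m and angle between each of tin_b, tin_c's own z axis and vertical below 0.08 rad and x of tin_b in the frame of caddy between -0.007 and 0.007 m and horizontal distance between each of tin_b, tin_c and caddy below 0.086 m and x of tin_c in the frame of caddy between -0.007 and 0.007 m and contact force between each of tin_b, tin_c and the fingers below 0.1 N and contact force between each of tin_b, tin_c and caddy below 3.2 N) or (height (world z) of tin_b above 0.135 m and angle between tin_b's own z axis and vertical below 0.25 rad and linear speed of tin_b below 0.03 m/s and contact force between tin_b and the fingers above 1 N and contact force between tin_b and caddy below 0.05 N and contact force between tin_b and cover below 0.05 N and contact force between tin_b and tin_a below 0.05 N and contact force between tin_b and tin_c below 0.05 N and z of each of tin_a, tin_c in the frame of caddy below 0.012 m and angle between each of tin_a, tin_c's own z axis and vertical below 0.08 rad and x of tin_a in the frame of caddy between -0.007 and 0.007 m and horizontal distance between each of tin_a, tin_c and caddy below 0.086 m and x of tin_c in the frame of caddy between -0.007 and 0.007 m and contact force between each of tin_a, tin_c and the fingers below 0.1 N and contact force between each of tin_a, tin_c and caddy below 3.2 N) or (height (world z) of tin_c above 0.135 m and angle between tin_c's own z axis and vertical below 0.25 rad and linear speed of tin_c below 0.03 m/s and contact force between tin_c and the fingers above 1 N and contact force between tin_c and caddy below 0.05 N and contact force between tin_c and cover below 0.05 N and contact force between tin_c and tin_a below 0.05 N and contact force between tin_c and tin_b below 0.05 N and z of each of tin_a, tin_b in the frame of caddy below 0.012 m and angle between each of tin_a, tin_b's own z axis and vertical below 0.08 rad and x of tin_a in the frame of caddy between -0.007 and 0.007 m and horizontal distance between each of tin_a, tin_b and caddy below 0.086 m and x of tin_b in the frame of caddy between -0.007 and 0.007 m and contact force between each of tin_a, tin_b and the fingers below 0.1 N and contact force between each of tin_a, tin_b and caddy below 3.2 N)) and height (world z) of cover below 0.006 m and angle between cover's own z axis and vertical below 0.06 rad and linear speed of cover below 0.03 m/s and contact force between cover and the fingers below 0.1 N and contact force between cover and caddy below 0.1 N); the arm keeps its last pose, push and grip.
It fails at once if A tin is tipped far from upright (angle between any of tin_a, tin_b, tin_c's own z axis and vertical above 0.6 rad).
It fails at once if A tin or the cover is dropped (moves at over 0.5 m/s with no finger on it) ((contact force between tin_a and the fingers below 0.05 N and linear speed of tin_a above 0.5 m/s) or (contact force between tin_b and the fingers below 0.05 N and linear speed of tin_b above 0.5 m/s) or (contact force between tin_c and the fingers below 0.05 N and linear speed of tin_c above 0.5 m/s) or (contact force between cover and the fingers below 0.05 N and linear speed of cover above 0.5 m/s)).
It fails at once if A bystander is moved by more than 3 cm (distance of any of beaker, jam, spoon, sauce from where it was at the start of the episode above 0.03 m).
It also fails if it takes over 72 s, if anything falls off the work surface, if the arm or the gripper's body presses on something with over 40 N, if the wrist force passes 120 N, or if a joint passes its speed limit or range.

### The arm

A 6-joint arm with a two-finger parallel gripper is mounted at the origin on a cart in front of the work surface, level with it; the furniture and walls round the work are solid. World frame = base frame: x ahead of the robot, y to its left, z up, the work surface at z = 0. Lengths are in m, angles in degrees, forces in N, time in s.
With the tool pointing down it reaches from about 0.375 to 0.925 m from the base axis. Payload 5.7 kg.
Tool frame: the origin (TCP) lies at the very end of the fingers, on their centre line; the grasp point (between the pads) lies 19 mm behind it; z points along the fingers, y is the line along which they close (so a half turn about z gives the same grasp; the last joint's range is limited). The gripper opens to 88 mm and grips with 3 to 60 N. Pads are 20 mm wide; open, the fingers measure 115 mm over their backs; the gripper's body (75 mm by 178 mm) begins 61 mm behind the grasp point.
Start: joints at [-73.917, 20.558, 86.54, -0, 72.909, -6.595], TCP at [0.231, -0.554, 0.193] pointing down, gripper open.
Joint ranges: [-170.27, 170.27], [-57.76, 135], [12.27, 136.19], [-55.21, 235.2], [11.17, 155.16], [-170.74, 170.74]. Speed limits (degrees/s): [136.94, 136.94, 180, 180, 180, 180].

### API

Orientations are given as a 3x3 rotation matrix whose columns are the frame's x, y, z axes.
In Python, from workcell import r gives the robot as it stands.
- The arm moves only by the tool jog_arm, never from a script. Its argument "commands" is one flat list of numbers, 5 for each row, row after row: the shift along the tool's x, y, z in cm, then the turn about the tool's z in rad, then the closure, from -1 (fully open) to 1 (shut). A call has 1 to 5 rows; each row shifts and turns the commanded pose from where the row before left it, along the tool's axes as they then stand; what a row does not reach is not made up. A row lasts 1/8 s, in which the tool goes at most 62.5 mm and 10.7 degrees, less where a joint would pass 70% of its speed; a pose out of reach is approached as far as the arm can. A call with a gripper value outside its range is refused whole. The fingers move at their own pace and stop on an object; the grip force is fixed at half the most. Time passes only in rows, so rows that do not move let the fingers close. It gives the time, the measured TCP pose, the force, the opening and the grip force at its end, in the units of the state.
- r.read_state(): the state, without advancing time (a new reading comes with each control period).
- r.camera(name): name is "side" or "top" or "wrist"; returns a dict with "image" (420x560x3 uint8, red, green, blue), "z_map" (420x560 float32, m along the optical axis (not along the pixel's ray), 0 where there is no reading), "intrinsics" (3x3 intrinsics, pixels), "R" (3x3) and "t" (3): a world point X has camera coordinates R X + t. Camera axes: x right, y down, z forward; pixel columns grow to the right and rows downward; lengths in m; the calibration is good to about 2 mm. The wrist camera is an equidistant fisheye: a pixel r from the principal point sees the ray r / f radians off the axis. A picture is of the moment at which its call begins.
- r.sign_off(): hands the job in; it is judged then, once.
Trained networks look in the newest picture that a camera, given by its name, has taken for a name from the list of things; names that differ only in an ending like _2 or _b are one class to them, and where a whole thing is asked for, a point or a joint stands for the part that bears it (a point fixed in the world has none). Each returns a list of dicts, best first, with "p" (0 to 1); they miss things now and then, are a little off and sometimes report something else, mostly with a low value. They report only what shows in the picture. A call takes as long as a camera call.
- r.silhouettes(camera, target): "mask" (420x560 bool, what is visible of it).
- r.landmark_of(camera, target): "xyz" ([x, y, z] in m, in the coordinates of the camera as it stood for that picture, good to about 4 mm: a listed point, or the origin of a listed thing).
The state is a dict: "clock": time; "joints": joint angles; "qvel": joint speeds; "joint_torque": joint torques, N m; "eef_pos": TCP position; "tcp_rot": TCP orientation; "ft_force": force on the tool from outside, world axes, zero at the start; "torque": the same for the moment, N m; "opening": finger opening in m; "finger_force": force on a finger pad.
Only numpy, scipy, OpenCV 4.12 (cv2) and the standard library are available. Lean on these libraries where they do the work, as an engineer would, in place of code of your own. Each camera call takes 0.05 s, during which the arm holds its last target. There are 200 camera calls.

## Working session

There is one attempt and no reset: what is moved stays moved. The work goes in short steps, Python scripts to look and compute and a tool call to move; the robot and the scene stay as the last step left them, time stands still between calls to the robot, and variables do not carry over. Pictures are saved under pics/ and viewed, at most 10 in all, crops included, and the job is handed in when it is done.

Besides the shell and the picture viewer there is one more tool, called in YAML: its name, and indented under it one key for each argument. jog_arm: Moves the arm, as the interface text tells. Its arguments: {"type":"object","properties":{"commands":{"type":"array","items":{"type":"number"}}},"required":["commands"]}

```bash
mkdir -p pics
cat > h.py <<'E'
from workcell import r
import numpy as np, cv2
def world(c,p): return c["R"].T@(np.array(p)-c["t"])
def back(c,mask):
    z=c["z_map"]; v,u=np.nonzero(mask&(z>0)); Z=z[v,u]; K=c["intrinsics"]
    P=np.c_[(u-K[0,2])/K[0,0]*Z,(v-K[1,2])/K[1,1]*Z,Z]
    return (P-c["t"])@c["R"]
def save(c,n): cv2.imwrite("pics/"+n+".png",cv2.cvtColor(c["image"],cv2.COLOR_RGB2BGR))
E
python3 - <<'E'
from h import *
ims=[]
for n in("top","side"):
    c=r.camera(n); ims.append(c["image"])
    for t in("cover","caddy","beaker","jam","spoon","sauce","well_2"):
        for d in r.landmark_of(n,t)[:1]: print(n,t,round(d["p"],2),world(c,d["xyz"]).round(3))
    for d in r.silhouettes(n,"cover")[:1]:
        m=d["mask"]; P=back(c,m); print(len(P),np.percentile(P,[1,50,99],axis=0).round(3))
        T=P[(P[:,2]>.113)&(P[:,2]<.133)]; H=P[(P[:,2]>.143)]
        for Q in(T,H):
            if len(Q)>20:
                (cx,cy),s,a=cv2.minAreaRect(Q[:,:2].astype(np.float32)); print("rect",cx,cy,s,a,np.median(Q[:,2]),len(Q))
cv2.imwrite("pics/a.png",cv2.cvtColor(cv2.resize(np.vstack(ims),(400*1,600)),cv2.COLOR_RGB2BGR))
s=r.read_state();print({k:np.round(v,3).tolist() for k,v in s.items()})
E
```

```text
top cover 0.7 [0.529 0.1   0.053]
top beaker 0.84 [0.695 0.088 0.002]
top jam 0.49 [ 0.738 -0.056  0.008]
top spoon 0.64 [ 0.661 -0.134  0.003]
top sauce 0.59 [ 0.723 -0.219  0.004]
7025 [[ 0.474 -0.034  0.12 ]
 [ 0.527  0.099  0.124]
 [ 0.582  0.233  0.158]]
rect 0.5284162163734436 0.10012063384056091 (0.2738620936870575, 0.10414668172597885) 86.7033920288086 0.12397428373398853 6663
rect 0.5282945036888123 0.09964606910943985 (0.09797544777393341, 0.013107030652463436) 86.79206848144531 0.1564288853140162 346
side cover 0.56 [0.533 0.098 0.048]
side caddy 0.86 [ 0.53   0.1   -0.004]
side beaker 0.81 [ 0.694  0.085 -0.004]
side jam 0.6 [ 0.741 -0.054  0.002]
side spoon 0.6 [ 0.666 -0.127 -0.003]
side sauce 0.65 [ 0.719 -0.223  0.003]
9560 [[ 0.471 -0.032  0.051]
 [ 0.509  0.104  0.123]
 [ 0.581  0.233  0.157]]
rect 0.5292523503303528 0.09947255998849869 (0.27368438243865967, 0.10590028762817383) 86.72750854492188 0.1235032156961545 6973
rect 0.5287765860557556 0.09928765892982483 (0.09948258101940155, 0.014268685132265091) 87.56178283691406 0.1553999677787776 445
{'clock': 0.9, 'joints': [-73.918, 20.556, 86.539, 0.0, 72.909, -6.592], 'qvel': [0.083, -0.081, -0.097, 0.067, 0.007, 0.073], 'joint_torque': [-0.001, -51.533, -27.113, 0.068, 0.024, -0.0], 'eef_pos': [0.231, -0.554, 0.193], 'tcp_rot': [[0.923, 0.385, -0.0], [0.385, -0.923, 0.0], [0.0, -0.0, -1.0]], 'ft_force': [-0.48, -1.375, 0.41], 'torque': [0.016, -0.008, 0.023], 'finger_force': 0.0, 'opening': 0.088}
```

View pics/a.png

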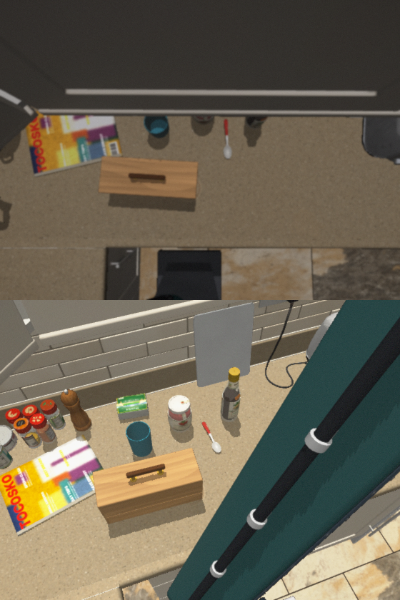

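The top view shows the closed caddy near (147,178) with its handle bar along y. The side view shows the beaker, jam, spoon and sauce behind it. Both views agree: cover centre (0.529, 0.100), long axis turned -3.3° from y, top at z ≈ 0.124, and bar top at z ≈ 0.156. These fit the given sizes.

```bash
cat >> h.py <<'E'
def plan(goal,hd,n=None,start=None):
    """rows (cm,cm,cm,rad) from the present (or given) pose to goal, tool x at heading hd (deg), tool pointing down"""
    s=r.read_state(); p=np.array(s["eef_pos"]); R=s["tcp_rot"]; h=np.arctan2(R[1][0],R[0][0])
    if start: p,h=np.array(start[0]),np.radians(start[1])
    d=np.array(goal)-p; dh=(np.radians(hd)-h+np.pi)%(2*np.pi)-np.pi
    n=n or int(max(np.ceil(np.linalg.norm(d)/.055),np.ceil(abs(dh)/.15),1))
    print("pos",p.round(4),"hd",np.degrees(h).round(2),"R22",R[2][2],"t",s["clock"],"F",np.round(s["ft_force"],2),"op",s["opening"])
    for i in range(n):
        rem=(np.array(goal)-p)/(n-i); c,q=np.cos(h),np.sin(h)
        a=[100*(rem[0]*c+rem[1]*q),100*(rem[0]*q-rem[1]*c),-100*rem[2],-dh/n]; a=[round(a[0],2),round(a[1],2),round(a[2],2),round(a[3],3)]
        p=p+np.array([a[0]*c+a[1]*q,a[0]*q-a[1]*c,-a[2]])/100; h-=a[3]
        print(*a,sep=", ")
E
python3 -c "
from h import *
plan([.529,.0998,.195],86.8,15)"
```

```text
pos [ 0.2313 -0.5536  0.1928] hd 22.67 R22 -0.9999999964275623 t 0.9 F [-0.48 -1.37  0.41] op 0.08771680320804968
3.51, -3.25, -0.01, -0.075
3.74, -2.98, -0.01, -0.075
3.96, -2.69, -0.02, -0.075
4.15, -2.39, -0.01, -0.075
4.32, -2.07, -0.02, -0.075
4.46, -1.74, -0.01, -0.075
4.58, -1.4, -0.02, -0.075
4.67, -1.06, -0.01, -0.075
4.73, -0.71, -0.02, -0.075
4.77, -0.35, -0.01, -0.075
4.79, 0.01, -0.02, -0.075
4.77, 0.37, -0.01, -0.075
4.73, 0.73, -0.02, -0.075
4.67, 1.08, -0.01, -0.075
4.57, 1.42, -0.02, -0.075
```

jog_arm:
  commands: [3.5,-3.25,0,-0.075,-1,3.75,-3,0,-0.075,-1,3.95,-2.7,0,-0.075,-1,4.15,-2.4,0,-0.075,-1,4.3,-2.05,0,-0.075,-1]

```text
clock: 1.52
eef_pos: [0.3308, -0.3345, 0.193]
tcp_rot: [[0.716, 0.698, 0.0], [0.698, -0.716, -0.0], [0.0, 0.001, -1.0]]
ft_force: [0.4, -0.6, -0.6]
opening: 0.0879
finger_force: 0.0
```

jog_arm:
  commands: [4.45,-1.75,0,-0.075,-1,4.6,-1.4,0,-0.075,-1,4.65,-1.05,0,-0.075,-1,4.75,-0.7,0,-0.075,-1,4.75,-0.35,0,-0.075,-1]

```text
clock: 2.15
eef_pos: [0.4301, -0.1168, 0.1932]
tcp_rot: [[0.41, 0.912, 0.001], [0.912, -0.41, -0.0], [0.0, 0.001, -1.0]]
ft_force: [1.5, -0.5, 0.4]
opening: 0.0878
finger_force: 0.0
```

jog_arm:
  commands: [4.8,0,0,-0.075,-1,4.75,0.35,0,-0.075,-1,4.75,0.75,0,-0.075,-1,4.65,1.1,0,-0.075,-1,4.55,1.4,0,-0.075,-1]

```text
clock: 2.78
eef_pos: [0.5292, 0.101, 0.1931]
tcp_rot: [[0.047, 0.999, 0.001], [0.999, -0.047, -0.0], [0.0, 0.001, -1.0]]
ft_force: [0.8, -0.6, -0.3]
opening: 0.0883
finger_force: 0.0
```

Run:
```python
from h import *
c=r.camera("wrist"); save(c,"w1")
for t in("cover","caddy"):
    for d in r.landmark_of("wrist",t)[:1]: print(t,round(d["p"],2),world(c,d["xyz"]).round(3))
plan([.529,.0998,.130],86.7,3)
```

```text
cover 0.75 [0.53  0.097 0.043]
pos [0.5292 0.1012 0.1928] hd 87.31 R22 -0.9999999102103921 t 2.925 F [ 0.32  0.24 -0.2 ] op 0.08801675984344112
-0.05, -0.0, 2.09, 0.004
-0.05, -0.01, 2.1, 0.004
-0.04, -0.0, 2.09, 0.004
```

View pics/w1.png

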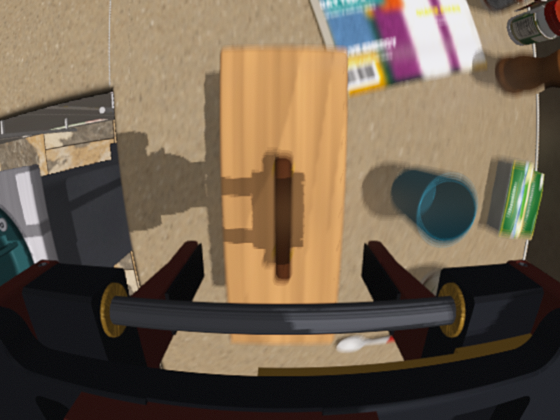

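The wrist view shows the bar at about (283,215), centred between the fingers and aligned with them. I'll lower and grip.

jog_arm:
  commands: [-0.15,0,2.1,0.01,-1,0,0,2.1,0,-1,0,0,2.1,0,-1,0,0,0,0,1,0,0,0,0,1]

```text
clock: 3.55
eef_pos: [0.5287, 0.0973, 0.1306]
tcp_rot: [[0.061, 0.998, 0.001], [0.998, -0.061, -0.0], [0.0, 0.001, -1.0]]
ft_force: [0.2, -0.4, -0.3]
opening: 0.0714
finger_force: 0.0
```

jog_arm:
  commands: [0,0,0,0,1,0,0,0,0,1,0,0,0,0,1,0,0,0,0,1,0,0,0,0,1]

```text
clock: 4.18
eef_pos: [0.5285, 0.098, 0.1299]
tcp_rot: [[0.06, 0.998, -0.0], [0.998, -0.06, 0.0], [0.0, -0.0, -1.0]]
ft_force: [-0.0, 0.0, 0.8]
opening: 0.0214
finger_force: 0.0
```

jog_arm:
  commands: [0,0,0,0,1,0,0,0,0,1,0,0,0,0,1,0,0,0,0,1]

```text
clock: 4.68
eef_pos: [0.5285, 0.098, 0.1299]
tcp_rot: [[0.06, 0.998, -0.0], [0.998, -0.06, 0.0], [0.0, -0.0, -1.0]]
ft_force: [-0.4, -0.2, 0.4]
opening: 0.0004
finger_force: 0.0
```

jog_arm:
  commands: [0,0,-0.8,0,1,0,0,-0.8,0,1,0,0,-1,0,1,0,0,-1,0,1,0,0,-1,0,1]

```text
clock: 5.3
eef_pos: [0.5286, 0.098, 0.1768]
tcp_rot: [[0.06, 0.998, 0.0], [0.998, -0.06, 0.0], [0.0, 0.0, -1.0]]
ft_force: [-0.0, 0.5, 0.6]
opening: 0.0007
finger_force: 0.0
```

Run:
```python
from h import *
c=r.camera("side"); save(c,"s2")
for d in r.silhouettes("side","cover")[:1]:
    P=back(c,d["mask"]); print(np.percentile(P,[1,50,99],axis=0).round(3))
    Z=P[:,2]; print(np.histogram(Z,bins=np.arange(.04,.22,.01)))
w=r.camera("wrist"); 
a=c["image"][120:400,100:380]; b=w["image"][:,60:480]
o=np.hstack([cv2.resize(a,(400,400)),cv2.resize(b,(400,400))])
cv2.imwrite("pics/b.png",o[:,:,::-1]); print(r.read_state()["opening"])
for d in r.landmark_of("side","cover")[:1]: print(world(c,d["xyz"]))
```

```text
0.00040652521403259246
```

View pics/b.png

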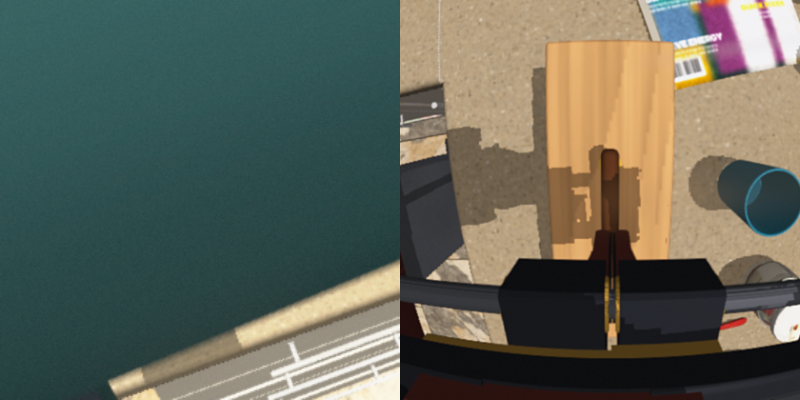

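Run:
```python
from h import *
c=r.camera("wrist"); K=c["intrinsics"]; z=c["z_map"]
s=r.read_state(); 
v,u=np.mgrid[0:420,0:560]; x=(u-K[0,2])/K[0,0]; y=(v-K[1,2])/K[1,1]; th=np.hypot(x,y)+1e-9
X=np.stack([z*np.tan(th)*x/th,z*np.tan(th)*y/th,z],-1); W=(X-c["t"])@c["R"]
print(s["eef_pos"],np.array(s["tcp_rot"]).round(3).tolist())
print("cam at",-c["R"].T@c["t"],c["R"].round(2).tolist(),K.round(1).tolist())
for n in("cover",):
    for d in r.silhouettes("wrist",n)[:1]:
        P=W[d["mask"]&(z>0)]; print(np.percentile(P,[1,50,99],axis=0).round(3)); 
        print(np.histogram(P[:,2],bins=np.arange(.0,.22,.01)))
        H=P[(P[:,2]>.14)]; print(len(H), np.percentile(H,[2,50,98],axis=0).round(3) if len(H) else 0)
        (cx,cy),sz,a=cv2.minAreaRect(P[(P[:,2]>.1)&(P[:,2]<.135)][:,:2].astype(np.float32)); print(cx,cy,sz,a)
for vv in range(140,340,12): print(vv,W[vv,283-3].round(3), c["image"][vv,280])
```

```text
[0.52827713 0.0979631  0.17573837] [[0.06, 0.998, -0.0], [0.998, -0.06, 0.0], [0.0, -0.0, -1.0]]
cam at [0.53317292 0.16610428 0.36801091] [[1.0, -0.06, 0.0], [-0.06, -0.97, 0.26], [-0.01, -0.25, -0.97]] [[325.2, 0.0, 282.4], [0.0, 325.2, 212.7], [0.0, 0.0, 1.0]]
[[0.48  0.053 0.121]
 [0.532 0.151 0.123]
 [0.584 0.233 0.156]]
(array([   56,     0,     0,     0,     0,     0,     0,     0,     0,
           0,     0,    32, 27634,     0,    12,  1615,     0,     0,
           0,     0,     3]), array([0.  , 0.01, 0.02, 0.03, 0.04, 0.05, 0.06, 0.07, 0.08, 0.09, 0.1 ,
       0.11, 0.12, 0.13, 0.14, 0.15, 0.16, 0.17, 0.18, 0.19, 0.2 , 0.21]))
1655 [[0.523 0.091 0.152]
 [0.53  0.12  0.155]
 [0.537 0.147 0.158]]
0.529053270816803 0.0985216423869133 (0.27299776673316956, 0.10481293499469757) 86.75004577636719
140 [0.531 0.158 0.124] [228 175 111]
152 [0.531 0.149 0.124] [228 176 110]
164 [0.531 0.143 0.157] [94 51 27]
176 [0.53  0.135 0.156] [95 52 29]
188 [0.529 0.127 0.155] [97 54 30]
200 [0.529 0.119 0.156] [73 45 26]
212 [0.528 0.111 0.156] [80 51 29]
224 [0.528 0.102 0.156] [94 57 32]
236 [0.527 0.094 0.156] [96 56 31]
248 [0.529 0.106 0.212] [23 18 16]
260 [0.529 0.107 0.228] [14 12 14]
272 [0.529 0.106 0.241] [ 9 10 12]
284 [0.529 0.106 0.252] [11 11 13]
296 [0.529 0.107 0.263] [21 16 14]
308 [0.53  0.126 0.302] [39 41 44]
320 [0.53  0.124 0.304] [50 52 59]
332 [0.53  0.119 0.303] [52 52 56]
```

Run:
```python
from h import *
c=r.camera("wrist"); K=c["intrinsics"]; z=c["z_map"]
v,u=np.mgrid[0:420,0:560]; x=(u-K[0,2])/K[0,0]; y=(v-K[1,2])/K[1,1]; th=np.hypot(x,y)+1e-9
X=np.stack([z*np.tan(th)*x/th,z*np.tan(th)*y/th,z],-1); W=(X-c["t"])@c["R"]
np.set_printoptions(linewidth=200)
for vv in range(228,262,3): print(vv,[(W[vv,q]*1000).astype(int).tolist() for q in range(252,320,8)])
o=cv2.resize(c["image"][190:330,190:380],(760,560),interpolation=cv2.INTER_CUBIC); cv2.imwrite("pics/c.png",o[:,:,::-1])
```

```text
228 [[504, 90, 123], [510, 90, 123], [516, 89, 123], [524, 99, 155], [530, 99, 155], [535, 88, 123], [542, 88, 123], [548, 88, 123], [554, 87, 123]]
231 [[504, 88, 123], [510, 87, 122], [516, 87, 123], [524, 97, 155], [529, 97, 156], [535, 86, 122], [542, 85, 122], [548, 85, 122], [554, 85, 123]]
234 [[503, 85, 123], [510, 85, 122], [516, 84, 122], [524, 94, 154], [529, 95, 155], [535, 83, 122], [541, 83, 123], [548, 83, 123], [554, 82, 122]]
237 [[503, 83, 123], [510, 82, 122], [516, 82, 123], [524, 93, 155], [529, 93, 156], [535, 81, 123], [541, 81, 123], [548, 80, 123], [554, 80, 123]]
240 [[503, 80, 123], [509, 80, 123], [516, 79, 121], [523, 91, 155], [529, 90, 154], [535, 78, 123], [541, 78, 123], [548, 78, 123], [554, 76, 121]]
243 [[503, 78, 123], [509, 77, 122], [522, 108, 209], [526, 108, 208], [529, 88, 155], [534, 107, 208], [538, 107, 208], [548, 75, 122], [554, 75, 123]]
246 [[502, 75, 122], [509, 75, 123], [522, 108, 213], [526, 108, 212], [530, 106, 208], [534, 107, 213], [538, 107, 212], [547, 72, 122], [554, 72, 122]]
249 [[502, 72, 123], [509, 72, 123], [522, 108, 216], [526, 108, 217], [530, 106, 213], [534, 107, 216], [538, 107, 217], [547, 70, 123], [554, 69, 123]]
252 [[502, 70, 122], [508, 69, 122], [522, 108, 220], [526, 108, 221], [530, 106, 217], [534, 107, 221], [537, 107, 221], [547, 67, 122], [554, 67, 123]]
255 [[502, 67, 123], [508, 67, 123], [522, 108, 224], [526, 107, 224], [530, 106, 221], [533, 107, 224], [537, 107, 225], [547, 65, 123], [554, 64, 123]]
258 [[502, 65, 123], [508, 64, 122], [522, 108, 228], [526, 107, 228], [530, 106, 224], [533, 107, 228], [537, 107, 228], [547, 61, 122], [554, 61, 123]]
261 [[501, 62, 122], [508, 61, 122], [522, 108, 231], [526, 108, 232], [530, 106, 228], [533, 107, 232], [537, 107, 231], [547, 59, 122], [553, 59, 123]]
```

View pics/c.png

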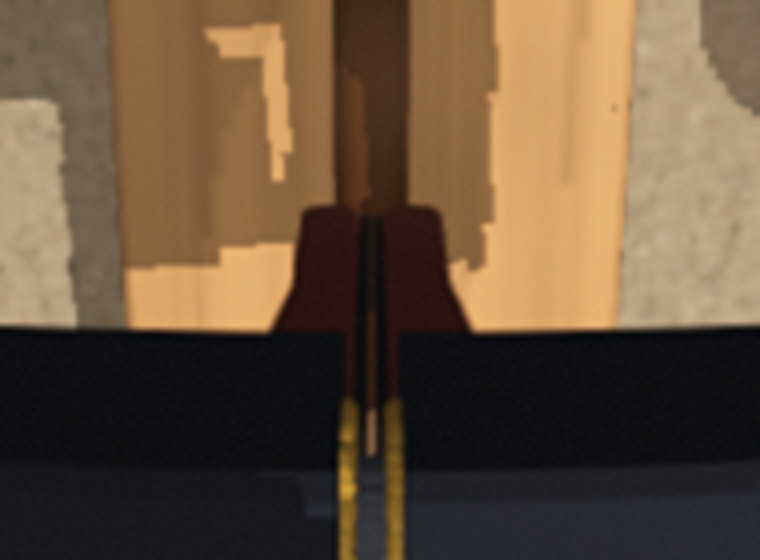

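The wrist depth picture shows the true fingertips at z ≈ 0.207 while the pose reads 0.176. The real tip is therefore about 31 mm above the reported TCP, so the fingers closed just above the bar, whose top is at 0.156. I'll subtract 31 mm from every height and grasp again.

jog_arm:
  commands: [0,0,0.5,0,0,0,0,0.5,0,0,0,0,0.5,0,0,0,0,0.5,0,0,0,0,0,0,0]

```text
clock: 6.28
eef_pos: [0.528, 0.098, 0.1553]
tcp_rot: [[0.06, 0.998, -0.001], [0.998, -0.06, 0.0], [-0.0, -0.001, -1.0]]
ft_force: [0.7, -0.9, 0.7]
opening: 0.0428
finger_force: 0.0
```

jog_arm:
  commands: [0.1,0,1,0,0,0,0,1.2,0,0,0,0,1.2,0,0,0,0,1.1,0,0,0,0,1.1,0,0]

```text
clock: 6.9
eef_pos: [0.5284, 0.099, 0.099]
tcp_rot: [[0.06, 0.998, -0.0], [0.998, -0.06, 0.0], [0.0, -0.0, -1.0]]
ft_force: [-0.0, -0.2, 0.7]
opening: 0.0437
finger_force: 0.0
```

jog_arm:
  commands: [0,0,0,0,1,0,0,0,0,1,0,0,0,0,1,0,0,0,0,1,0,0,0,0,1]

```text
clock: 7.52
eef_pos: [0.5283, 0.099, 0.1001]
tcp_rot: [[0.06, 0.998, -0.0], [0.998, -0.06, 0.0], [0.0, -0.0, -1.0]]
ft_force: [-1.7, 0.3, 2.5]
opening: 0.0123
finger_force: 30.0
```

Gripped: opening 12 mm, 30 N. Now I'll lift straight up.

jog_arm:
  commands: [0,0,-0.6,0,1,0,0,-1.5,0,1,0,0,-2,0,1,0,0,-2.2,0,1,0,0,-2.2,0,1]

```text
clock: 8.15
eef_pos: [0.5286, 0.099, 0.1864]
tcp_rot: [[0.06, 0.998, 0.001], [0.998, -0.06, 0.0], [0.0, 0.001, -1.0]]
ft_force: [-0.2, 0.6, -4.2]
opening: 0.0125
finger_force: 30.0
```

Run:
```python
from h import *
c=r.camera("wrist"); save(c,"w3")
plan([.48,-.25,.185],86.7,10)
```

```text
pos [0.5306 0.0991 0.1894] hd 86.57 R22 -0.9999857921252682 t 8.2 F [ 1.54 -0.25 -0.77] op 0.012702129743795006
-3.52, -0.3, 0.04, -0.0
-3.51, -0.3, 0.04, -0.0
-3.52, -0.29, 0.04, -0.0
-3.51, -0.3, 0.05, -0.0
-3.52, -0.29, 0.04, -0.0
-3.51, -0.3, 0.05, -0.0
-3.52, -0.29, 0.04, -0.0
-3.51, -0.3, 0.05, -0.0
-3.52, -0.29, 0.04, -0.0
-3.51, -0.3, 0.05, -0.0
```

View pics/w3.png

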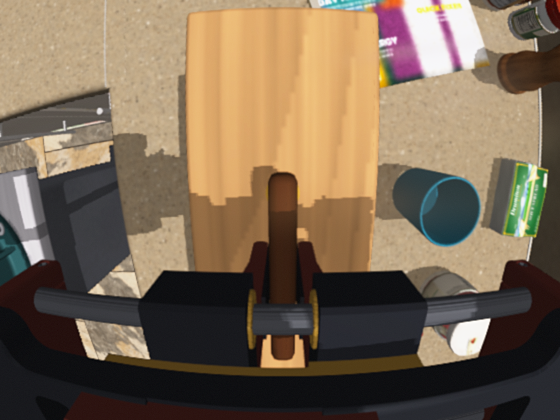

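The cover is in the gripper: it fills more of the frame, the bar (283,260) is clamped, and it has risen about 87 mm. I'll carry it to the bare worktop.

jog_arm:
  commands: [-2,-0.2,0,0,1,-3.5,-0.3,0,0,1,-4,-0.35,0,0,1,-4,-0.35,0,0,1,-4,-0.35,0,0,1]

```text
clock: 8.82
eef_pos: [0.501, -0.0768, 0.184]
tcp_rot: [[0.06, 0.998, -0.002], [0.998, -0.06, 0.0], [-0.0, -0.002, -1.0]]
ft_force: [-0.0, -0.5, -2.2]
opening: 0.0128
finger_force: 30.0
```

jog_arm:
  commands: [-4,-0.35,0,0,1,-4,-0.35,0,0,1,-4,-0.3,0,0,1,-3.5,-0.25,0,0,1,-2,-0.2,0,0,1]

```text
clock: 9.45
eef_pos: [0.4761, -0.2505, 0.184]
tcp_rot: [[0.062, 0.998, -0.002], [0.998, -0.062, 0.001], [0.0, -0.002, -1.0]]
ft_force: [0.7, 1.8, -3.7]
opening: 0.0125
finger_force: 30.0
```

jog_arm:
  commands: [0,0,2.5,0,1,0,0,3,0,1,0,0,2.5,0,1,0,0,1.5,0,1,0,0,1,0,1]

```text
clock: 10.07
eef_pos: [0.4773, -0.2484, 0.0791]
tcp_rot: [[0.06, 0.998, -0.001], [0.998, -0.06, 0.001], [0.001, -0.001, -1.0]]
ft_force: [0.5, 0.6, -3.6]
opening: 0.0131
finger_force: 30.0
```

Run:
```python
from h import *
c=r.camera("wrist"); K=c["intrinsics"]; z=c["z_map"]
v,u=np.mgrid[0:420,0:560]; x=(u-K[0,2])/K[0,0]; y=(v-K[1,2])/K[1,1]; th=np.hypot(x,y)+1e-9
X=np.stack([z*np.tan(th)*x/th,z*np.tan(th)*y/th,z],-1); W=(X-c["t"])@c["R"]
for d in r.silhouettes("wrist","cover")[:1]:
    P=W[d["mask"]&(z>0)]; print(np.percentile(P,[1,50,99],axis=0).round(3))
plan([.48,-.25,.055],86.7,1)
```

```text
[[ 0.431 -0.317  0.1  ]
 [ 0.481 -0.186  0.102]
 [ 0.533 -0.115  0.135]]
pos [ 0.4771 -0.2482  0.0791] hd 86.57 R22 -0.99999883603606 t 10.175 F [-0.42  1.3  -4.83] op 0.012828139671103123
-0.16, 0.3, 2.41, -0.002
```

jog_arm:
  commands: [0,0,1,0,1,0,0,0.8,0,1,0,0,0.3,0,1,0,0,0.2,0,1,0,0,0,0,1]

```text
clock: 10.8
eef_pos: [0.4776, -0.2486, 0.0568]
tcp_rot: [[0.06, 0.998, -0.0], [0.998, -0.06, 0.0], [0.0, -0.0, -1.0]]
ft_force: [0.5, 0.6, -3.8]
opening: 0.0128
finger_force: 30.0
```

jog_arm:
  commands: [0,0,0.1,0,1,0,0,0.1,0,1,0,0,0,0,1]

```text
clock: 11.18
eef_pos: [0.4776, -0.2485, 0.0548]
tcp_rot: [[0.06, 0.998, -0.0], [0.998, -0.06, 0.0], [0.0, -0.0, -1.0]]
ft_force: [-0.5, -1.0, -3.8]
opening: 0.0129
finger_force: 30.0
```

jog_arm:
  commands: [0,0,0.1,0,1,0,0,0.1,0,1,0,0,0,0,1]

```text
clock: 11.55
eef_pos: [0.4774, -0.2487, 0.0541]
tcp_rot: [[0.06, 0.998, -0.0], [0.998, -0.06, -0.0], [-0.0, 0.0, -1.0]]
ft_force: [-4.2, 0.7, 9.5]
opening: 0.0124
finger_force: 30.0
```

It has touched down (9.5 N upward). Releasing.

jog_arm:
  commands: [0,0,0,0,0,0,0,0,0,0,0,0,0,0,0,0,0,0,0,0,0,0,0,0,0]

```text
clock: 12.18
eef_pos: [0.4776, -0.2486, 0.0528]
tcp_rot: [[0.06, 0.998, -0.0], [0.998, -0.06, 0.0], [0.0, -0.0, -1.0]]
ft_force: [0.2, -0.2, -0.1]
opening: 0.0438
finger_force: 0.0
```

jog_arm:
  commands: [0,0,-1.5,0,-0.1,0,0,-2.5,0,-0.1,0,0,-3.5,0,-1,0,0,-3.5,0,-1]

```text
clock: 12.68
eef_pos: [0.4776, -0.2486, 0.1649]
tcp_rot: [[0.06, 0.998, 0.0], [0.998, -0.06, -0.0], [-0.0, 0.0, -1.0]]
ft_force: [0.1, 0.7, 0.2]
opening: 0.065
finger_force: 0.0
```

```bash
cat >> h.py <<'E'
def fish(c):
    K=c["intrinsics"]; z=c["z_map"]; v,u=np.mgrid[0:420,0:560]; x=(u-K[0,2])/K[0,0]; y=(v-K[1,2])/K[1,1]; th=np.hypot(x,y)+1e-9
    return (np.stack([z*np.tan(th)*x/th,z*np.tan(th)*y/th,z],-1)-c["t"])@c["R"]
E
python3 - <<'E'
from h import *
c=r.camera("wrist"); W=fish(c)
c2=r.camera("top"); save(c2,"t4")
for n,cc in(("wrist",c),("top",c2)):
    for t in("cover","caddy","tin_a","well_1"):
        for d in r.landmark_of(n,t)[:3]:
            print(n,t,round(d["p"],2),world(cc,d["xyz"]).round(3))
    for d in r.silhouettes(n,"cover")[:1]:
        P=W[d["mask"]&(cc["z_map"]>0)] if n=="wrist" else back(cc,d["mask"]); T=P[np.abs(P[:,2]-np.median(P[:,2]))<.01]; print(np.median(P[:,2]),cv2.minAreaRect(T[:,:2].astype(np.float32)))
    for d in r.silhouettes(n,"tin_a")[:3]:
        P=W[d["mask"]&(cc["z_map"]>0)] if n=="wrist" else back(cc,d["mask"]); T=P[np.abs(P[:,2]-.108)<.01]
        if len(T)>5: print(n,"tin",round(d["p"],2),len(T),np.median(T[:,2]),cv2.minEnclosingCircle(T[:,:2].astype(np.float32)))
plan([.529,.0998,.14],86.7,9)
E
```

```text
wrist cover 0.8 [ 0.479 -0.25  -0.004]
wrist tin_a 0.43 [ 0.739 -0.056 -0.001]
0.07708939742938556 ((0.4790509343147278, -0.2300189882516861), (0.2349618524312973, 0.1048068031668663), 86.60063934326172)
top cover 0.61 [0.525 0.021 0.011]
top cover 0.6 [ 0.475 -0.248  0.006]
top caddy 0.82 [0.527 0.099 0.002]
top caddy 0.71 [0.528 0.102 0.009]
top tin_a 0.7 [0.531 0.102 0.005]
top tin_a 0.64 [0.522 0.019 0.008]
top tin_a 0.55 [0.534 0.179 0.011]
top well_1 0.75 [0.528 0.098 0.006]
top well_1 0.73 [0.535 0.178 0.01 ]
top well_1 0.7 [0.524 0.023 0.009]
0.07813273978961698 ((0.4810329079627991, -0.19354137778282166), (0.16624927520751953, 0.10400044918060303), 86.64422607421875)
top tin 0.96 635 0.10801189595455368 ((0.5236315131187439, 0.021515127271413803), 0.02943234145641327)
top tin 0.78 640 0.10785907176775891 ((0.5322297215461731, 0.17748621106147766), 0.02957608923316002)
top tin 0.75 642 0.10797114540912423 ((0.5272225141525269, 0.09979432076215744), 0.029216768220067024)
pos [ 0.4774 -0.2484  0.1624] hd 86.56 R22 -0.9999996067853969 t 13.375 F [-0.39  0.6  -0.47] op 0.08825462130702287
3.9, 0.34, 0.25, -0.0
3.9, 0.34, 0.25, -0.0
3.9, 0.34, 0.25, -0.0
3.9, 0.34, 0.25, -0.0
3.89, 0.34, 0.25, -0.0
3.9, 0.34, 0.25, -0.0
3.89, 0.34, 0.25, -0.0
3.9, 0.34, 0.25, -0.0
3.89, 0.34, 0.24, -0.0
```

View pics/t4.png

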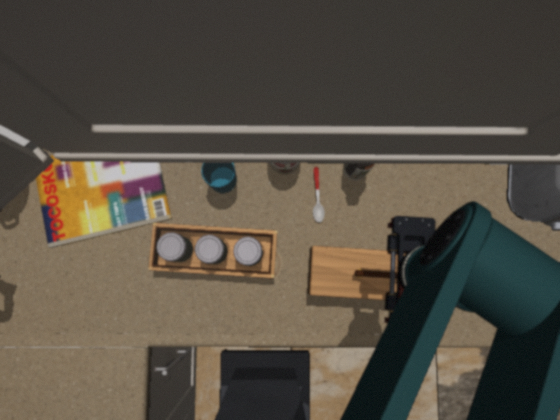

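The tins show at (172,247), (210,249) and (247,250), seated in the wells with their lids at z = 0.108. The cover lies flat, and its top at 0.077 is right. Next is the tin in well_3 at (0.524, 0.0215).

Run:
```python
from h import *
plan([.524,.0215,.10],86.7,6)
```

```text
pos [ 0.4774 -0.2484  0.1624] hd 86.56 R22 -0.9999996067853969 t 13.375 F [-0.39  0.6  -0.47] op 0.08825462130702287
4.54, 0.5, 1.04, -0.0
4.54, 0.51, 1.04, -0.0
4.54, 0.5, 1.04, -0.0
4.53, 0.51, 1.04, -0.0
4.54, 0.5, 1.04, -0.0
4.53, 0.51, 1.04, -0.0
```

jog_arm:
  commands: [4.5,0.5,0,0,-1,4.5,0.5,1,0,-1,4.5,0.5,1,0,-1,4.5,0.5,1,0,-1,4.6,0.5,1.2,0,-1]

```text
clock: 14.0
eef_pos: [0.5165, -0.0232, 0.1207]
tcp_rot: [[0.06, 0.998, 0.001], [0.998, -0.06, -0.0], [0.0, 0.001, -1.0]]
ft_force: [0.3, 1.0, -0.0]
opening: 0.0878
finger_force: 0.0
```

jog_arm:
  commands: [4.6,0.5,1,0,-1,0,0,1,0,-1,0,0,0,0,-1]

```text
clock: 14.38
eef_pos: [0.523, 0.0208, 0.1001]
tcp_rot: [[0.059, 0.998, -0.002], [0.998, -0.059, -0.0], [-0.0, -0.002, -1.0]]
ft_force: [-0.0, 0.4, -0.8]
opening: 0.0876
finger_force: 0.0
```

Run:
```python
from h import *
c=r.camera("wrist"); W=fish(c)
for d in r.silhouettes("wrist","tin_a")[:3]:
    P=W[d["mask"]&(c["z_map"]>0)]; T=P[np.abs(P[:,2]-.108)<.006]
    if len(T)>5: print("tin",round(d["p"],2),len(T),np.median(T[:,2]),cv2.minEnclosingCircle(T[:,:2].astype(np.float32)))
plan([.524,.0215,.034],86.7,3)
```

```text
tin 0.96 7988 0.10694873542613087 ((0.5278410911560059, 0.09796833992004395), 0.029627762734889984)
tin 0.96 2346 0.10695040421634108 ((0.5320290327072144, 0.16795940697193146), 0.027965493500232697)
tin 0.75 6544 0.10690066765510921 ((0.5240964293479919, 0.019990865141153336), 0.029541542753577232)
pos [0.5238 0.02   0.1009] hd 86.51 R22 -0.9999999282246348 t 14.475 F [ 0.02 -0.94  0.46] op 0.08786442786784252
0.05, 0.0, 2.23, -0.001
0.05, 0.01, 2.23, -0.001
0.05, 0.0, 2.23, -0.001
```

The wrist and top views agree on the tin positions to within 2 mm. I'll lower and grip.

jog_arm:
  commands: [0.1,0,2,0,-1,0,0,2,0,-1,0,0,1.5,0,-1,0,0,1,0,-1,0,0,0,0,1]

```text
clock: 15.1
eef_pos: [0.5235, 0.0218, 0.0354]
tcp_rot: [[0.061, 0.998, -0.001], [0.998, -0.061, 0.0], [0.0, -0.001, -1.0]]
ft_force: [-0.4, -0.4, 1.1]
opening: 0.0811
finger_force: 0.0
```

jog_arm:
  commands: [0,0,0,0,1,0,0,0,0,1,0,0,0,0,1,0,0,0,0,1,0,0,0,0,1]

```text
clock: 15.72
eef_pos: [0.5243, 0.0222, 0.0364]
tcp_rot: [[0.06, 0.998, 0.001], [0.998, -0.06, 0.0], [0.0, 0.001, -1.0]]
ft_force: [-1.1, 0.2, 5.8]
opening: 0.0588
finger_force: 30.0
```

jog_arm:
  commands: [0,0,-0.5,0,1,0,0,-1,0,1,0,0,-1,0,1,0,0,-0.5,0,1,0,0,0,0,1]

```text
clock: 16.35
eef_pos: [0.5244, 0.0221, 0.0665]
tcp_rot: [[0.06, 0.998, 0.001], [0.998, -0.06, -0.0], [0.0, 0.001, -1.0]]
ft_force: [-0.6, -0.3, -2.0]
opening: 0.0585
finger_force: 30.0
```

jog_arm:
  commands: [0,0,0,0,1]

```text
clock: 16.48
eef_pos: [0.5237, 0.0221, 0.0658]
tcp_rot: [[0.06, 0.998, -0.0], [0.998, -0.06, 0.0], [0.0, -0.0, -1.0]]
ft_force: [-0.6, -0.3, -2.8]
opening: 0.0587
finger_force: 30.0
```

jog_arm:
  commands: [0,0,0,0,1]

```text
clock: 16.6
eef_pos: [0.5236, 0.0221, 0.0656]
tcp_rot: [[0.06, 0.998, -0.001], [0.998, -0.06, 0.0], [0.0, -0.001, -1.0]]
ft_force: [-0.3, 0.3, -2.2]
opening: 0.0588
finger_force: 30.0
```

jog_arm:
  commands: [0,0,0,0,1]

```text
clock: 16.73
eef_pos: [0.5237, 0.0221, 0.0656]
tcp_rot: [[0.06, 0.998, -0.001], [0.998, -0.06, 0.0], [0.0, -0.001, -1.0]]
ft_force: [1.4, -0.6, -2.0]
opening: 0.0587
finger_force: 30.0
```

This tin weighs about 2.25 N. The sugar must be at least 0.29 kg, so this isn't it. I'll set it back.

jog_arm:
  commands: [0,0,1,0,1,0,0,1,0,1,0,0,0.6,0,1,0,0,0.3,0,1,0,0,0,0,1]

```text
clock: 17.35
eef_pos: [0.5239, 0.0221, 0.0368]
tcp_rot: [[0.06, 0.998, -0.0], [0.998, -0.06, 0.0], [0.0, -0.0, -1.0]]
ft_force: [-0.6, -0.0, -2.0]
opening: 0.0588
finger_force: 30.0
```

jog_arm:
  commands: [0,0,0.1,0,1,0,0,0,0,1]

```text
clock: 17.6
eef_pos: [0.5242, 0.0221, 0.0364]
tcp_rot: [[0.06, 0.998, 0.001], [0.998, -0.06, 0.0], [0.0, 0.001, -1.0]]
ft_force: [-2.2, -0.9, 4.1]
opening: 0.0589
finger_force: 30.0
```

jog_arm:
  commands: [0,0,0,0,-1,0,0,0,0,-1,0,0,0,0,-1,0,0,0,0,-1,0,0,0,0,-1]

```text
clock: 18.23
eef_pos: [0.5239, 0.0221, 0.0358]
tcp_rot: [[0.06, 0.998, -0.0], [0.998, -0.06, 0.0], [0.0, -0.0, -1.0]]
ft_force: [0.2, 0.7, -0.8]
opening: 0.088
finger_force: 0.0
```

jog_arm:
  commands: [0,0,-3,0,-1,0,0,-3.9,0,-1,3.9,0,0,0,-1,3.8,0,0,0,-1,0,0,0,0,-1]

```text
clock: 18.85
eef_pos: [0.5286, 0.1009, 0.105]
tcp_rot: [[0.057, 0.998, 0.0], [0.998, -0.057, 0.001], [0.001, 0.0, -1.0]]
ft_force: [-0.1, -0.3, -0.0]
opening: 0.0877
finger_force: 0.0
```

Run:
```python
from h import *
c=r.camera("wrist"); W=fish(c)
for d in r.silhouettes("wrist","tin_a")[:3]:
    P=W[d["mask"]&(c["z_map"]>0)]; T=P[np.abs(P[:,2]-.108)<.006]
    if len(T)>5: print("tin",round(d["p"],2),len(T),np.median(T[:,2]),cv2.minEnclosingCircle(T[:,:2].astype(np.float32)))
plan([.528,.0995,.034],86.7,4)
```

```text
tin 0.86 6328 0.1069105530763803 ((0.5279248952865601, 0.09814900159835815), 0.029788192361593246)
tin 0.7 2322 0.10679263606891956 ((0.5245959758758545, 0.036923233419656754), 0.04168698936700821)
tin 0.65 7569 0.1069342614107482 ((0.532489001750946, 0.1761518269777298), 0.0295406524091959)
pos [0.5283 0.0989 0.1048] hd 86.64 R22 -0.9999999023856021 t 18.95 F [ 0.43 -0.23 -0.2 ] op 0.0877216985084034
0.01, -0.01, 1.77, -0.0
0.01, -0.01, 1.77, -0.0
0.02, -0.01, 1.77, -0.0
0.01, -0.01, 1.77, -0.0
```

jog_arm:
  commands: [0,0,2,0,-1,0,0,2,0,-1,0,0,1.9,0,-1,0,0,1,0,-1,0,0,0,0,1]

```text
clock: 19.58
eef_pos: [0.528, 0.0983, 0.0353]
tcp_rot: [[0.061, 0.998, -0.002], [0.998, -0.061, -0.0], [-0.0, -0.002, -1.0]]
ft_force: [-0.8, -0.3, 1.2]
opening: 0.081
finger_force: 0.0
```

jog_arm:
  commands: [0,0,0,0,1,0,0,0,0,1,0,0,0,0,1,0,0,0,0,1,0,0,0,0,1]

```text
clock: 20.2
eef_pos: [0.5287, 0.099, 0.0365]
tcp_rot: [[0.06, 0.998, 0.001], [0.998, -0.06, 0.0], [0.0, 0.001, -1.0]]
ft_force: [-1.5, -0.4, 6.4]
opening: 0.0588
finger_force: 30.0
```

jog_arm:
  commands: [0,0,-0.5,0,1,0,0,-1,0,1,0,0,-1,0,1,0,0,-0.5,0,1,0,0,0,0,1]

```text
clock: 20.82
eef_pos: [0.529, 0.099, 0.0665]
tcp_rot: [[0.06, 0.998, 0.001], [0.998, -0.06, 0.0], [0.0, 0.001, -1.0]]
ft_force: [-0.8, -0.2, -1.7]
opening: 0.0586
finger_force: 30.0
```

jog_arm:
  commands: [0,0,0,0,1]

```text
clock: 20.95
eef_pos: [0.5283, 0.099, 0.0657]
tcp_rot: [[0.06, 0.998, -0.0], [0.998, -0.06, 0.0], [0.0, -0.0, -1.0]]
ft_force: [0.1, -0.5, -1.9]
opening: 0.0592
finger_force: 30.0
```

jog_arm:
  commands: [0,0,0,0,1]

```text
clock: 21.08
eef_pos: [0.5282, 0.099, 0.0656]
tcp_rot: [[0.06, 0.998, -0.001], [0.998, -0.06, 0.0], [0.0, -0.001, -1.0]]
ft_force: [0.4, 0.0, -1.5]
opening: 0.0589
finger_force: 30.0
```

jog_arm:
  commands: [0,0,0,0,1]

```text
clock: 21.2
eef_pos: [0.5283, 0.099, 0.0656]
tcp_rot: [[0.06, 0.998, -0.001], [0.998, -0.06, 0.0], [0.0, -0.001, -1.0]]
ft_force: [0.6, 1.0, -1.2]
opening: 0.0589
finger_force: 30.0
```

This one weighs about 1.6 N, so it isn't the sugar either. I'll set it back and go to well_1.

jog_arm:
  commands: [0,0,1,0,1,0,0,1,0,1,0,0,0.6,0,1,0,0,0.3,0,1,0,0,0.1,0,1]

```text
clock: 21.82
eef_pos: [0.5279, 0.099, 0.0364]
tcp_rot: [[0.06, 0.998, -0.001], [0.998, -0.06, 0.0], [-0.0, -0.001, -1.0]]
ft_force: [-5.7, 0.3, 15.1]
opening: 0.0589
finger_force: 30.0
```

jog_arm:
  commands: [0,0,0,0,1]

```text
clock: 21.95
eef_pos: [0.5279, 0.099, 0.0364]
tcp_rot: [[0.06, 0.998, -0.001], [0.998, -0.06, 0.0], [-0.0, -0.001, -1.0]]
ft_force: [-3.9, 0.0, 7.6]
opening: 0.0583
finger_force: 30.0
```

jog_arm:
  commands: [0,0,0,0,-1,0,0,0,0,-1,0,0,0,0,-1,0,0,0,0,-1,0,0,0,0,-1]

```text
clock: 22.58
eef_pos: [0.5285, 0.099, 0.0358]
tcp_rot: [[0.06, 0.998, -0.0], [0.998, -0.06, 0.0], [0.0, -0.0, -1.0]]
ft_force: [0.5, -0.0, 0.2]
opening: 0.0879
finger_force: 0.0
```

jog_arm:
  commands: [0,0,-3,0,-1,0,0,-3.9,0,-1,3.9,0,0,0,-1,3.8,0,0,0,-1,0,0,0,0,-1]

```text
clock: 23.2
eef_pos: [0.5334, 0.1779, 0.105]
tcp_rot: [[0.057, 0.998, 0.001], [0.998, -0.057, 0.001], [0.001, 0.001, -1.0]]
ft_force: [-0.9, -0.7, -0.8]
opening: 0.088
finger_force: 0.0
```

Run:
```python
from h import *
c=r.camera("wrist"); W=fish(c)
for d in r.silhouettes("wrist","tin_a")[:3]:
    P=W[d["mask"]&(c["z_map"]>0)]; T=P[np.abs(P[:,2]-.108)<.006]
    if len(T)>5: print("tin",round(d["p"],2),len(T),np.median(T[:,2]),cv2.minEnclosingCircle(T[:,:2].astype(np.float32)))
plan([.532,.177,.034],86.7,4)
```

```text
tin 0.87 2256 0.10683959110975036 ((0.529119074344635, 0.11477324366569519), 0.04215367138385773)
tin 0.67 6334 0.10692250996667328 ((0.5324461460113525, 0.17639176547527313), 0.02956247888505459)
pos [0.5328 0.1758 0.1047] hd 86.63 R22 -0.9999997685790545 t 23.3 F [ 0.05 -0.24 -0.64] op 0.0874838497290139
0.03, -0.02, 1.77, -0.0
0.03, -0.02, 1.77, -0.0
0.03, -0.02, 1.76, -0.0
0.03, -0.03, 1.77, -0.0
```

jog_arm:
  commands: [0.1,0,2,0,-1,0,0,2,0,-1,0,0,1.9,0,-1,0,0,1,0,-1,0,0,0,0,1]

```text
clock: 23.92
eef_pos: [0.5326, 0.176, 0.0353]
tcp_rot: [[0.061, 0.998, -0.002], [0.998, -0.061, -0.0], [-0.0, -0.002, -1.0]]
ft_force: [0.0, 0.2, -0.0]
opening: 0.081
finger_force: 0.0
```

jog_arm:
  commands: [0,0,0,0,1,0,0,0,0,1,0,0,0,0,1,0,0,0,0,1,0,0,0,0,1]

```text
clock: 24.55
eef_pos: [0.5323, 0.1769, 0.0365]
tcp_rot: [[0.06, 0.998, -0.001], [0.998, -0.06, 0.0], [-0.0, -0.001, -1.0]]
ft_force: [-4.1, -0.1, 5.6]
opening: 0.059
finger_force: 30.0
```

jog_arm:
  commands: [0,0,-0.5,0,1,0,0,-1,0,1,0,0,-1,0,1,0,0,-0.5,0,1,0,0,0,0,1]

```text
clock: 25.18
eef_pos: [0.5337, 0.1769, 0.0665]
tcp_rot: [[0.06, 0.998, 0.001], [0.998, -0.06, 0.0], [0.0, 0.001, -1.0]]
ft_force: [-0.2, 0.1, -5.4]
opening: 0.0584
finger_force: 30.0
```

jog_arm:
  commands: [0,0,0,0,1]

```text
clock: 25.3
eef_pos: [0.533, 0.1768, 0.0657]
tcp_rot: [[0.06, 0.998, -0.0], [0.998, -0.06, 0.0], [-0.0, -0.0, -1.0]]
ft_force: [0.5, -0.0, -5.0]
opening: 0.0585
finger_force: 30.0
```

jog_arm:
  commands: [0,0,0,0,1]

```text
clock: 25.42
eef_pos: [0.5329, 0.1768, 0.0655]
tcp_rot: [[0.06, 0.998, -0.001], [0.998, -0.06, -0.0], [-0.0, -0.001, -1.0]]
ft_force: [0.6, 0.6, -5.9]
opening: 0.0585
finger_force: 30.0
```

This one weighs about 5.4 N, so it is the sugar. Its bottom is now at about 38 mm, so I'll raise it another 13.5 cm and check.

jog_arm:
  commands: [0,0,-1.5,0,1,0,0,-3,0,1,0,0,-3,0,1,0,0,-3,0,1,0,0,-2,0,1]

```text
clock: 26.05
eef_pos: [0.5339, 0.177, 0.1935]
tcp_rot: [[0.06, 0.998, 0.002], [0.998, -0.06, 0.001], [0.001, 0.002, -1.0]]
ft_force: [0.5, -0.8, -5.8]
opening: 0.0588
finger_force: 30.0
```

jog_arm:
  commands: [0,0,-1,0,1,0,0,0,0,1,0,0,0,0,1,0,0,0,0,1,0,0,0,0,1]

```text
clock: 26.68
eef_pos: [0.533, 0.1768, 0.2006]
tcp_rot: [[0.06, 0.998, -0.001], [0.998, -0.06, 0.0], [0.0, -0.001, -1.0]]
ft_force: [-0.6, 0.2, -4.4]
opening: 0.0585
finger_force: 30.0
```

Run:
```python
from h import *
c=r.camera("wrist"); W=fish(c); t=r.camera("top"); s=r.camera("side")
for n,cc in(("wrist",c),("top",t),("side",s)):
    for d in r.landmark_of(n,"tin_a")[:3]: print(n,"tin",round(d["p"],2),world(cc,d["xyz"]).round(3))
    for d in r.landmark_of(n,"cover")[:2]: print(n,"cover",round(d["p"],2),world(cc,d["xyz"]).round(3))
    for d in r.silhouettes(n,"tin_a")[:3]:
        P=W[d["mask"]&(cc["z_map"]>0)] if n=="wrist" else back(cc,d["mask"]); print(n,round(d["p"],2),len(P),np.percentile(P,[2,50,98],axis=0).round(3).tolist())
o=np.hstack([cv2.resize(q["image"],(400,300)) for q in(c,s)]); o=np.vstack([o,np.hstack([cv2.resize(t["image"],(400,300)),np.zeros((300,400,3),np.uint8)])])
cv2.imwrite("pics/f.png",o[:,:,::-1]); q=r.read_state(); print(q["clock"],q["eef_pos"],q["ft_force"],q["opening"])
```

```text
wrist tin 0.77 [0.534 0.176 0.172]
wrist 0.66 12479 [[0.509, 0.152, 0.187], [0.534, 0.192, 0.271], [0.56, 0.205, 0.273]]
top tin 0.93 [0.532 0.097 0.01 ]
top tin 0.8 [0.526 0.022 0.01 ]
top tin 0.65 [0.536 0.177 0.175]
top cover 0.88 [ 0.476 -0.245  0.003]
top cover 0.34 [0.536 0.178 0.006]
top 0.9 556 [[0.505, 0.149, 0.181], [0.528, 0.155, 0.25], [0.555, 0.171, 0.275]]
top 0.79 651 [[0.497, -0.006, 0.058], [0.523, 0.019, 0.108], [0.55, 0.045, 0.112]]
top 0.73 771 [[0.5, 0.071, 0.021], [0.525, 0.096, 0.107], [0.554, 0.125, 0.111]]
27.275 [0.53307615 0.17679671 0.20072258] [ 0.17010075  0.48495331 -4.20040742] 0.05856476279208678
```

View pics/f.png

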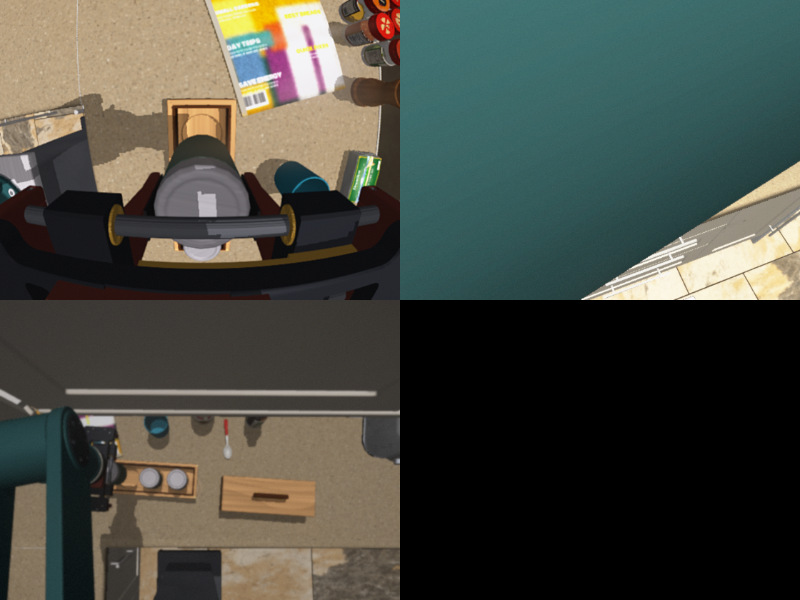

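The wrist view (top left) shows the sugar tin upright in the grip at (200,195), its bottom at about 0.172 m. The top view (below it) shows the other two tins seated at (150,478) and (177,478) and the cover flat at (268,496). The bystanders are where they were, so I'm handing it in.

```bash
python3 -c "
from workcell import r
print(r.sign_off())"
```

```text
the job is handed in; nothing more can be done
None
```

The job is handed in with no verdict returned: the sugar tin (about 5 N, from well_1) is held upright and still about 17 cm up, the other two tins are down in their wells, and the cover lies flat and released on the worktop.

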